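# Take the load carriage off the tester bar and store it

### The job

The test is finished: slide the gold load carriage off the open end of the tester's steel bar and set it down gently, upright, in the empty pocket of the black foam insert, its long side along the pocket's, resting on the pocket floor. Let go of it, and leave the weight, bottle and jar where they are.

Things in the scene. Friction and masses are not known exactly. Their poses are not given: they have to be found in the camera images.
- tester: White bench tester, fixed: housing 180 (x) x 160 (y) x 148 mm high, red button on its -x face. Origin: centre of the housing's underside, on the bench; z up. A level square steel bar sticks out of its +y face along +y. Below the bar: base plate 200 mm wide, y 75 to 275 mm, and a grey disc, top 27 mm above the bench.
- bar_tip (a point): Centre of the bar's open end, 250 mm along y from the tester's origin, 115 mm above the bench. Axes as the tester's: +y points out of the open end. The bar is plain, 14 x 14 mm square, fixed at the housing in a flange 50 mm square whose face is 162 mm back from this point. No catch at the open end.
- carriage_center (a point): Gold load carriage, loose, 0.38 to 0.52 kg, threaded on the bar; centre, 47 mm above its underside (94 mm high in all). x along its bore, y across, z up. Gold block 76 (x) x 52 (y) x 54 (z) mm with a 24 x 24 mm square through bore along x, axis 11 mm below this point. It hangs on the bar's top face: 10 mm free below the bar, 5 mm each side. May be stored either way round.
- carriage_grip (a point): Centre of the carriage's black grip fin, 27 mm above carriage_center, same axes. The fin stands centred on the gold block: 44 (x) x 26 (y) mm, 40 mm high (20 mm above and below this point). Pinch it across y from above.
- pocket (a point): Centre of the floor of the empty pocket in the black foam insert (fixed tray, 250 x 180 mm, 30 mm high). Insert's axes, z up: pocket 68 mm along x, 92 mm (long side) along y, 18 mm deep, floor 12 mm above the bench. The pocket beside it (+x) is filled with a steel square and the weight, which rises to 62 mm above the bench.
- weight: Loose steel knobbed weight, 48 mm diameter, 50 mm high, standing in the insert's other pocket; origin at the centre of its underside. Leave alone.
- bottle: Loose white bottle with a red cap, 64 mm diameter, 150 mm high; origin at the centre of its underside. Leave alone.
- can: Loose amber jar with a black cap, 70 mm diameter, 90 mm high; origin at the centre of its underside. Leave alone.
Mind the look-alikes: they are no part of the job. What is shaped like the part that bears carriage_center but green, pink or turquoise is not meant.

How it is judged:
On the way:
1. the carriage has been slid off the open end of the bar, still upright (y of carriage_center in the frame of bar_tip above 0.038 m and angle between carriage_center's own z axis and vertical below 0.4 rad), for 0.1 s.
At the end, for the whole second after the job is handed in: The carriage stands upright (within 0.08 rad) and still on the floor of the empty pocket (height within 5 mm, centre within 15 mm of the pocket's), its length along the pocket's long side (within 0.3 rad, either way round), released (z of carriage_center in the frame of pocket between 0.043 and 0.052 m and horizontal distance between carriage_center and pocket below 0.015 m and angle between carriage_center's own z axis and vertical below 0.08 rad and angle between the x axis of carriage_center and the y axis of pocket, either way round below 0.3 rad and linear speed of carriage below 0.02 m/s and contact force between carriage and the fingers below 0.1 N); the robot touches nothing.
It fails at once if the carriage is dropped: it falls into the pocket faster than 0.55 m/s (a drop of more than about 15 mm) (horizontal distance between carriage_center and pocket below 0.08 m and z of carriage_center in the frame of pocket below 0.075 m and linear speed of carriage above 0.55 m/s).
It fails at once if the carriage is tipped over (more than 0.8 rad) (angle between carriage_center's own z axis and vertical above 0.8 rad).
It fails at once if the weight, bottle or jar is moved more than 30 mm (distance of any of weight, bottle, can from where it was at the start of the episode above 0.03 m).
It also fails if it takes over 43 s, if anything falls off the work surface, if the arm or the gripper's body presses on something with over 40 N, if the wrist force passes 120 N, or if a joint passes its speed limit or range.

### The arm

A 7-joint arm with a two-finger parallel gripper is mounted at the origin on the work surface. World frame = base frame: x ahead of the robot, y to its left, z up, the work surface at z = 0. Lengths are in m, angles in rad, forces in N, time in s.
With the tool pointing down it reaches from about 0.4 to 0.85 m from the base axis. Payload 4.5 kg.
Tool frame: the origin (TCP) lies at the very end of the fingers, on their centre line; the grasp point (between the pads) lies 19 mm behind it; y points along the fingers, x is the direction in which the jaws open and shut, and the axes are right-handed (so a half turn about y gives the same grasp; the last joint's range is limited). The gripper opens to 88 mm and grips with 3 to 60 N. Pads are 18 mm wide; open, the fingers measure 123 mm over their backs; the gripper's body (75 mm by 187 mm) begins 45 mm behind the grasp point.
Start: joints at [1.261, 0.689, -0.195, 1.565, 0.157, 0.902, -0.215], TCP at [0.211, -0.588, 0.239] pointing down, gripper open.
Joint ranges: [-3.01, 3.01], [-0.46, 2.08], [-1.47, 1.51], [0.13, 2.56], [-1, 4.14], [0.04, 2.09], [-2.66, 2.66]. Speed limits (rad/s): [2.57, 2.57, 3.14, 3.14, 3.14, 3.14, 3.14].

### API

Orientations are given as a 3x3 rotation matrix whose columns are the frame's x, y, z axes.
In Python, from rig import env, eyes, finish_job, nets gives the robot as it stands.
- The arm moves only by the tool step_arm, never from a script. Its argument "deltas" is a list of rows, each an object of numbers: "dx", "dy", "dz": the shift along the tool's x, y, z in mm; "ax", "ay", "az": the turn, a rotation vector about the tool's x, y, z in degrees. In form: [{"dx": .., "dy": .., "dz": .., "ax": .., "ay": .., "az": ..}, ...]. A call has 1 to 8 rows; each row is the pose to reach, as a shift and turn from the pose measured when the call began, along the tool's axes at that moment; what a row does not reach only later rows make up. A row lasts 1/8 s, in which the tool goes at most 62.5 mm and 10.7 degrees, less where a joint would pass 70% of its speed; a pose out of reach is approached as far as the arm can. A call with a gripper value outside its range is refused whole. "hand" is the opening, from 0 (shut) to 1 (fully open), set as the call begins (left out, the last holds). The fingers move at their own pace and stop on an object; "force" is the grip in N (left out, the last holds). Time passes only in rows, so rows that repeat a pose let the fingers close. It gives the time, the measured TCP pose, the force and the opening at its end, in the units of the state.
- env.state(): the state, without advancing time (a new reading comes with each control period).
- eyes.read_camera(name): name is "scene" or "top" or "wrist"; returns a dict with "color" (400x640x3 uint8, red, green, blue), "mtx" (3x3 intrinsics, pixels), "xyz" and "rotation" of the camera in the world. Camera axes: x right, y up, looking along -z (the intrinsics and any distortion apply to the point x, -y, -z); pixel columns grow to the right and rows downward; lengths in m; the calibration is good to about 2 mm. A picture is of the moment at which its call begins. There is no depth.
- finish_job(): hands the job in, once; it reports no verdict.
Trained networks look in the newest picture that a camera, given by its name, has taken for a name from the list of things; names that differ only in an ending like _2 or _b are one class to them, and where a whole thing is asked for, a point or a joint stands for the part that bears it (a point fixed in the world has none). Each returns a list of dicts, best first, with "conf" (0 to 1); they miss things now and then, are a little off and sometimes report something else, mostly with a low value. They report only what shows in the picture. A call takes as long as a camera call. They do not tell look-alikes from the thing itself.
- nets.masks_of(query, camera): "mask" (400x640 bool, what is visible of it) and "centre" ([row, column] in pixels, amid what is visible of it).
The state is a dict: "t": time; "joints": joint angles; "qd": joint speeds; "joint_torque": joint torques, N m; "tcp_pos": TCP position; "ee_rot": TCP orientation; "wrist_force": force on the tool from outside, world axes, zero at the start; "ft_torque": the same for the moment, N m; "grip_width": finger opening in m.
Only numpy, scipy, OpenCV 4.12 (cv2) and the standard library are available. Lean on these libraries where they do the work, as an engineer would, in place of code of your own. Each camera call takes 0.05 s, during which the arm holds its last target.

## Working session

There is one attempt and no reset: what is moved stays moved. The work goes in short steps, Python scripts to look and compute and a tool call to move; the robot and the scene stay as the last step left them, time stands still between calls to the robot, and variables do not carry over. Pictures are saved under pics/ and viewed, and the job is handed in when it is done.

Besides the shell and the picture viewer there is one more tool, called after ">>>" as name(argument=value, ...) on one line, values as JSON. step_arm: Moves the arm, as the interface text tells. Its arguments: {"type":"object","properties":{"deltas":{"type":"array"},"hand":{"type":"number"},"force":{"type":"number"}},"required":["deltas"]}

```bash
mkdir -p pics; ls; python3 - <<'E'
from rig import env, eyes, nets
import cv2,pickle
s=env.state(); print(s)
d={}
for c in ["scene","top","wrist"]:
    r=eyes.read_camera(c); d[c]=r
    cv2.imwrite(f"pics/{c}0.png",r["color"][:,:,::-1])
    print(c,r["mtx"].tolist(),r["xyz"],r["rotation"].tolist(),[k for k in r])
pickle.dump(d,open("cams0.pkl","wb"))
E
```

```text
pics
{'t': 0.0, 'joints': array([ 1.26082834,  0.6899792 , -0.1945399 ,  1.56628775,  0.15727283,
        0.90247957, -0.2150892 ]), 'qd': array([-4.52837434e-04,  1.46639797e-03,  2.54824403e-04,  1.43933552e-03,
        3.98770968e-04,  4.65706192e-05,  1.07869090e-03]), 'joint_torque': array([-9.96727358e-04, -5.27557003e+01, -1.26683716e+00, -1.53427488e+01,
       -5.24650142e-02,  6.46251719e-03,  1.78643813e-04]), 'tcp_pos': array([ 0.21042167, -0.58787645,  0.23792866]), 'ee_rot': array([[ 3.37122483e-01, -6.75251297e-04,  9.41460554e-01],
       [-9.41459147e-01,  1.63026540e-03,  3.37123148e-01],
       [-1.76247341e-03, -9.99998443e-01, -8.61223921e-05]]), 'wrist_force': array([ 1.09308183,  0.17697083, -0.29731475]), 'ft_torque': array([-0.01092043, -0.01278095,  0.01377986]), 'grip_width': 0.08816820200389014}
scene [[440.00615764727655, 0.0, 323.41914995531596], [0.0, 440.00615764727655, 199.7710479482935], [0.0, 0.0, 1.0]] [1.12420517 0.57415251 0.79248569] [[-0.7152427341256171, -0.46502177680209567, 0.5217112020843846], [0.6987855184930178, -0.4638303386984375, 0.544
[... 192 characters left out ...]
3, 197.76944673719865], [0.0, 0.0, 1.0]] [0.43581408 0.04188981 0.95340841] [[0.0033788475625545667, 0.9835166563367184, -0.18078597870794672], [-0.999994291371825, 0.0033186960511785847, -0.0006352009770774322], [-2.4757027430493238e-05, 0.1807870929152882, 0.983522255173887]] ['color', 'mtx', 'xyz', 'rotation']
wrist [[336.4762762172696, 0.0, 331.02471133561374], [0.0, 336.4762762172696, 199.76411038401565], [0.0, 0.0, 1.0]] [ 0.27394639 -0.56448026  0.38283234] [[0.33757410866289994, 0.9086224755975894, 0.24586361666451462], [-0.9412987386193167, 0.32603217709783655, 0.08751973589155107], [-0.00063705112085131, -0.26097550907269373, 0.9653452117403993]] ['color', 'mtx', 'xyz', 'rotation']
```

View pics/scene0.png

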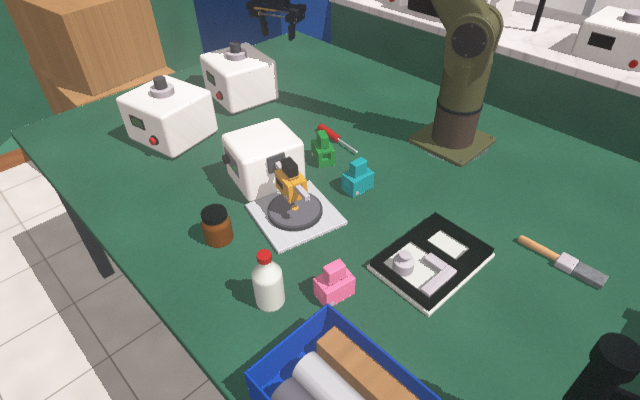

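View pics/top0.png

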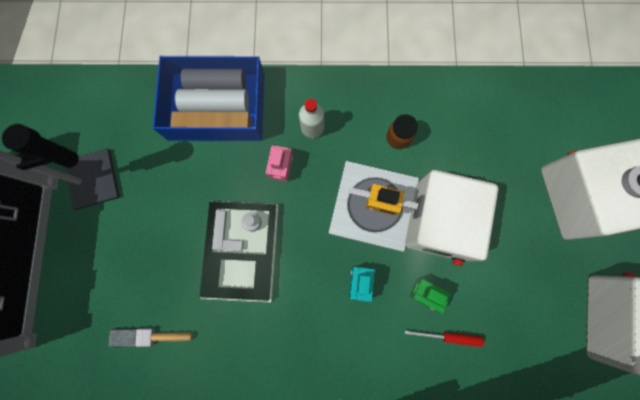

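View pics/wrist0.png

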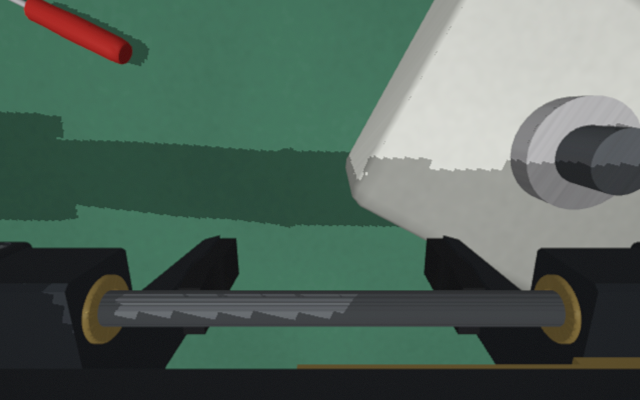

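The candidates for the carriage in the top view are gold (385,198), pink (279,162), turquoise (362,284) and green (432,294). Gold, on the bar, is the described one. In the scene view it is at (290,180). Next come close crops and masks.

```bash
python3 - <<'E'
from rig import nets
import cv2,pickle,numpy as np
d=pickle.load(open("cams0.pkl","rb"))
t=d["top"]["color"][:,:,::-1]; s=d["scene"]["color"][:,:,::-1]
def crop(im,x0,x1,y0,y1,k,n):
    c=cv2.resize(im[y0:y1,x0:x1],None,fx=k,fy=k,interpolation=cv2.INTER_CUBIC)
    for x in range((x0+9)//10*10,x1,10): cv2.line(c,((x-x0)*k,0),((x-x0)*k,4 if x%50 else 14),(0,0,255),1)
    for y in range((y0+9)//10*10,y1,10): cv2.line(c,(0,(y-y0)*k),(4 if y%50 else 14,(y-y0)*k),(0,0,255),1)
    cv2.imwrite(f"pics/{n}.png",c)
crop(t,320,510,155,275,4,"c_top_tester")
crop(t,190,290,190,310,5,"c_top_tray")
crop(s,210,360,110,255,4,"c_sc_tester")
crop(s,360,500,205,315,5,"c_sc_tray")
m={}
for c in ["top","scene"]:
    for q in ["tester","carriage_center","carriage_grip","pocket","weight","bottle","can"]:
        r=nets.masks_of(q,c); m[c,q]=r
        print(c,q,[(round(x["conf"],2),np.round(x["centre"],1).tolist(),int(x["mask"].sum())) for x in r])
pickle.dump(m,open("m0.pkl","wb"))
E
```

```text
top tester [(0.9, [214.0, 421.0], 11609)]
top carriage_center [(0.7, [162.0, 277.6], 776), (0.63, [294.5, 429.5], 821), (0.61, [283.3, 363.4], 742), (0.56, [201.0, 380.7], 889)]
top carriage_grip [(0.79, [295.4, 429.5], 838), (0.71, [199.0, 384.5], 855), (0.67, [159.8, 277.3], 754), (0.57, [283.9, 361.8], 713)]
top pocket [(0.78, [253.0, 237.5], 6698)]
top weight [(0.18, [216.4, 422.8], 11219)]
top bottle [(0.71, [118.3, 309.6], 797)]
top can [(0.7, [130.8, 400.2], 808)]
scene tester [(0.59, [186.9, 274.8], 8395)]
scene carriage_center [(0.96, [280.8, 335.8], 1416), (0.85, [182.0, 288.3], 936), (0.78, [179.7, 356.3], 941), (0.62, [152.7, 320.3], 667)]
scene carriage_grip [(0.91, [149.7, 321.2], 628), (0.62, [179.0, 286.6], 858), (0.62, [179.9, 356.9], 953), (0.56, [284.2, 333.1], 1392)]
scene pocket [(0.72, [260.2, 432.8], 6575)]
scene weight [(0.6, [260.5, 403.6], 445)]
scene bottle [(0.71, [281.9, 267.8], 1588)]
scene can [(0.91, [223.4, 218.2], 1116)]
```

View pics/c_top_tester.png

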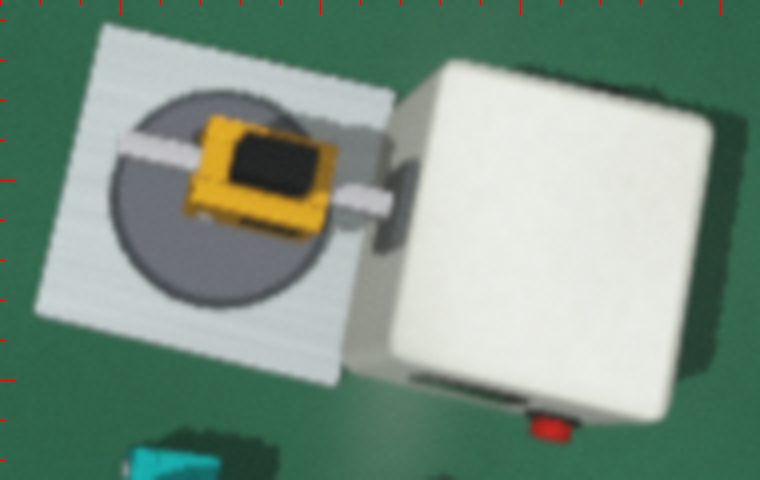

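View pics/c_top_tray.png

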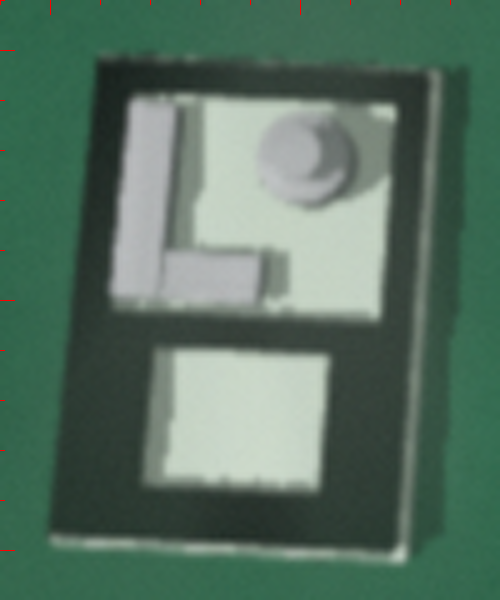

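View pics/c_sc_tester.png

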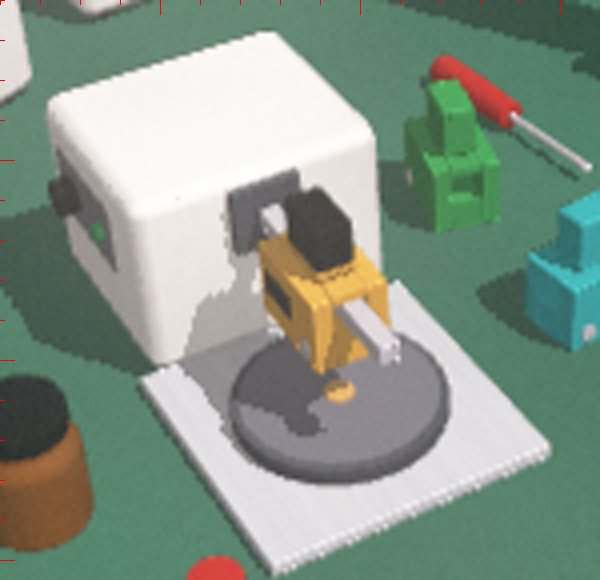

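View pics/c_sc_tray.png

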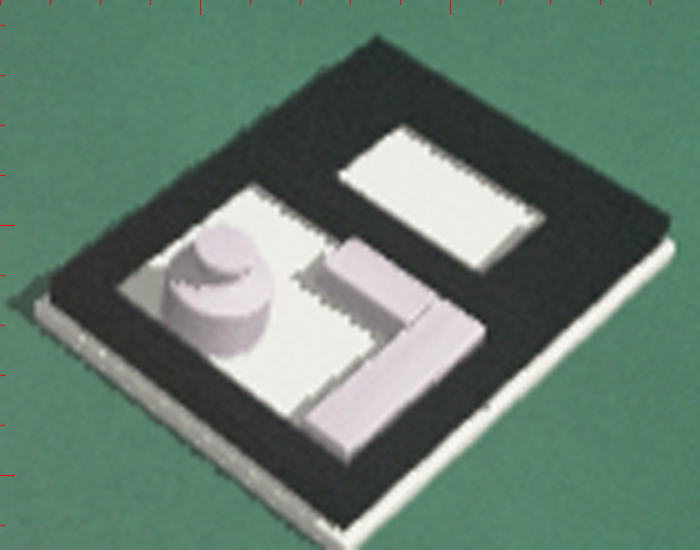

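```bash
cat > h.py <<'E'
import numpy as np,pickle
from scipy.optimize import least_squares
def proj(c,P):
    P=np.atleast_2d(P); q=(P-c["xyz"])@c["rotation"]; K=c["mtx"]
    return np.c_[K[0,0]*q[:,0]/-q[:,2]+K[0,2], K[1,1]*(-q[:,1])/-q[:,2]+K[1,2]]
def pose(p,L):
    c,s=np.cos(p[2]),np.sin(p[2]); L=np.atleast_2d(L).astype(float)
    return np.c_[p[0]+c*L[:,0]-s*L[:,1],p[1]+s*L[:,0]+c*L[:,1],L[:,2]]
def ray(c,uv,z):
    K=c["mtx"]; d=c["rotation"]@np.array([(uv[0]-K[0,2])/K[0,0],-(uv[1]-K[1,2])/K[1,1],-1])
    return c["xyz"]+d*(z-c["xyz"][2])/d[2]
E
python3 - <<'E'
from h import *
d=pickle.load(open("cams0.pkl","rb")); T,S=d["top"],d["scene"]
g=lambda a,x0,y0,k: np.array(a,float)/k+[x0,y0]-.5+.5/k
# tester
tt=g([[105,25],[35,312],[338,385],[448,58],[715,118],[665,425],[388,358]],320,155,4)
ts=g([[272,565],[548,445],[142,380],[391,351]],210,110,4)
def model(p):
    h=p[3]
    Lt=[[.1,.275,h],[-.1,.275,h],[-.1,.075,h],[.09,.08,.148],[.09,-.08,.148],[-.09,-.08,.148],[-.09,.08,.148]]
    Ls=[[.1,.275,h],[-.1,.275,h],[.1,.075,h],[0,.25,.115]]
    return Lt,Ls
def res(p):
    a,b=model(p)
    return np.r_[(proj(T,pose(p,a))-tt).ravel(),(proj(S,pose(p,b))-ts).ravel()]
r=least_squares(res,[.42,-.25,.0,.01],loss='soft_l1'); p=r.x
print("tester",p,np.round(res(p).reshape(-1,2),1).tolist())
tip=pose(p,[0,.25,.115])[0]; print("tip",tip)
# carriage s along y
ft=g([[240,132],[322,140],[312,198],[230,185]],320,155,4).mean(0)
fs=g([[290,193],[318,187],[352,228],[325,238]],210,110,4).mean(0)
print("fin top ctr",ft,fs)
for c,u in((T,ft),(S,fs)):
    w=ray(c,u,.168); dd=w-tip; cs,sn=np.cos(p[2]),np.sin(p[2]); print(w,"in tip frame",cs*dd[0]+sn*dd[1],-sn*dd[0]+cs*dd[1])
# tray
yt=g([[98,60],[435,70],[403,548],[50,538]],190,190,5)
ys=g([[345,530],[50,300],[378,37],[670,225]],360,205,5)
L=[[.125,.09,.03],[.125,-.09,.03],[-.125,-.09,.03],[-.125,.09,.03]]
def rt(q): return np.r_[(proj(T,pose(q,L))-yt).ravel(),(proj(S,pose(q,L))-ys).ravel()]
q=least_squares(rt,[.4,.25,0.]).x; print("tray",q,np.round(rt(q).reshape(-1,2),1).tolist())
pt=g([[155,347],[330,353],[320,492],[143,487]],190,190,5)
ps=g([[483,272],[338,175],[403,125],[545,217]],360,205,5)
M=[[.034,.046,.03],[.034,-.046,.03],[-.034,-.046,.03],[-.034,.046,.03]]
def rp(q): return np.r_[(proj(T,pose(q,M))-pt).ravel(),(proj(S,pose(q,M))-ps).ravel()]
k=least_squares(rp,[.35,.25,0.]).x; print("pocket",k,np.round(rp(k).reshape(-1,2),1).tolist())
c,s=np.cos(q[2]),np.sin(q[2]); e=k[:2]-q[:2]; print("in tray",c*e[0]+s*e[1],-s*e[0]+c*e[1])
for nm,a,b in (("top only",T,pt),("scene only",S,ps)):
    print(nm,least_squares(lambda q:(proj(a,pose(q,M))-b).ravel(),k).x)
E
```

```text
tester [ 0.54924149 -0.26282601 -0.23676527  0.00940068] [[-0.4, -0.2], [-0.5, 0.4], [-0.5, 0.7], [-0.3, -1.8], [2.5, -0.6], [2.5, 1.0], [-0.4, 0.2], [-0.2, 0.4], [0.9, 0.2], [-0.7, -0.7], [-0.1, 0.4]]
tip [ 0.60788133 -0.01980057  0.115     ]
fin top ctr [388.625  195.5625] [289.9375 162.5   ]
[ 0.58560114 -0.10293811  0.168     ] in tip frame -0.0021579260429371895 -0.086044185573689
[ 0.58970024 -0.0978722   0.168     ] in tip frame 0.0006385642454448739 -0.08015812511287405
tray [ 0.47593956  0.25527628 -0.03310619] [[-2.6, -3.6], [-0.3, -3.1], [0.1, 1.7], [-2.6, 1.0], [1.5, -0.8], [-3.8, -3.8], [-2.0, -1.9], [2.6, -1.5]]
pocket [ 0.41597701  0.25754154 -0.03309947] [[-2.2, -1.0], [-0.5, -0.9], [-0.5, -0.7], [-2.3, -1.1], [-0.8, 0.7], [-4.3, -1.3], [-0.1, -4.9], [3.8, -3.3]]
in tray -0.060004669649619403 0.0002792496132704189
top only [ 0.41372575  0.25400957 -0.03105922]
scene only [ 0.42088978  0.26172589 -0.03524202]
```

```bash
python3 - <<'E'
from h import *
d=pickle.load(open("cams0.pkl","rb")); T,S=d["top"],d["scene"]
g=lambda a,x0,y0,k: np.array(a,float)/k+[x0,y0]-.5+.5/k
pt=g([[155,347],[330,353],[320,492],[143,487]],190,190,5)
ps=g([[483,272],[338,175],[403,125],[545,217]],360,205,5)
X,Y,a,b=.034,.046,.03,.012
# corners as intersection of bounding edges projected: edge tuple z's
def line(c,k,p,q): 
    u=np.c_[proj(c,pose(k,[p,q])),[1,1]]; return np.cross(u[0],u[1])
def corners(c,k,zxp,zxm,zyp,zym):
    e={'xp':line(c,k,[X,-Y,zxp],[X,Y,zxp]),'xm':line(c,k,[-X,-Y,zxm],[-X,Y,zxm]),'yp':line(c,k,[-X,Y,zyp],[X,Y,zyp]),'ym':line(c,k,[-X,-Y,zym],[X,-Y,zym])}
    o=[np.cross(e[i],e[j]) for i,j in(('xp','yp'),('xp','ym'),('xm','ym'),('xm','yp'))]
    return np.array([v[:2]/v[2] for v in o])
rT=lambda k:(corners(T,k,a,a,b,a)-pt).ravel()
rS=lambda k:(corners(S,k,a,b,a,b)-ps).ravel()
k0=[.415,.255,-.03]
for f in (lambda k:np.r_[rT(k),rS(k)],rT,rS):
    k=least_squares(f,k0).x; print(k,np.round(f(k).reshape(-1,2),1).tolist())
E
```

```text
[ 0.41344405  0.25739715 -0.03574094] [[-0.2, 0.0], [-0.5, 0.2], [-0.5, 0.4], [-0.3, -0.0], [-0.3, 0.0], [-0.7, 0.1], [-0.7, -0.3], [0.2, -0.3]]
[ 0.41377767  0.25648676 -0.02975297] [[0.1, -0.0], [-0.2, -0.0], [-0.0, 0.1], [0.2, -0.1]]
[ 0.41307582  0.2581743  -0.04605201] [[-0.2, 0.2], [-0.3, 0.0], [-0.1, -0.2], [0.5, -0.0]]
```

>>> step_arm(deltas=[{"dx":0,"dy":-52,"dz":0},{"dx":-332,"dy":-52,"dz":520,"ay":-56.7},{"dx":-332,"dy":-52,"dz":520,"ay":-56.7},{"dx":-332,"dy":-52,"dz":520,"ay":-56.7},{"dx":-332,"dy":-52,"dz":520,"ay":-56.7},{"dx":-332,"dy":-52,"dz":520,"ay":-56.7},{"dx":-332,"dy":-52,"dz":520,"ay":-56.7},{"dx":-332,"dy":-52,"dz":520,"ay":-56.7}], hand=1, force=20)

```text
invalid input at $.deltas[0]: expected keys dx, dy, dz, ax, ay, az
```

>>> step_arm(deltas=[{"dx":0,"dy":-52,"dz":0,"ax":0,"ay":0,"az":0},{"dx":-332,"dy":-52,"dz":520,"ax":0,"ay":-56.7,"az":0},{"dx":-332,"dy":-52,"dz":520,"ax":0,"ay":-56.7,"az":0},{"dx":-332,"dy":-52,"dz":520,"ax":0,"ay":-56.7,"az":0},{"dx":-332,"dy":-52,"dz":520,"ax":0,"ay":-56.7,"az":0},{"dx":-332,"dy":-52,"dz":520,"ax":0,"ay":-56.7,"az":0},{"dx":-332,"dy":-52,"dz":520,"ax":0,"ay":-56.7,"az":0},{"dx":-332,"dy":-52,"dz":520,"ax":0,"ay":-56.7,"az":0}], hand=1, force=20)

```text
t: 1.85
tcp_pos: [0.4795, -0.2411, 0.2909]
ee_rot: [[0.972, 0.001, 0.235], [-0.235, -0.0, 0.972], [0.001, -1.0, -0.0]]
wrist_force: [0.1, -1.1, 0.4]
grip_width: 0.0883
```

>>> step_arm(deltas=[{"dx":72,"dy":30,"dz":163,"ax":0,"ay":0,"az":0},{"dx":72,"dy":30,"dz":163,"ax":0,"ay":0,"az":0},{"dx":72,"dy":30,"dz":163,"ax":0,"ay":0,"az":0},{"dx":72,"dy":30,"dz":163,"ax":0,"ay":0,"az":0},{"dx":72,"dy":30,"dz":163,"ax":0,"ay":0,"az":0}])

```text
t: 2.48
tcp_pos: [0.5875, -0.1003, 0.2607]
ee_rot: [[0.972, -0.0, 0.235], [-0.235, -0.001, 0.972], [-0.0, -1.0, -0.001]]
wrist_force: [0.3, 0.5, -0.1]
grip_width: 0.0879
```

```bash
cat > look.py <<'E'
from rig import env, eyes
import cv2,pickle,sys
from h import *
s=env.state(); n=sys.argv[1]
d={}
for c in sys.argv[2:]:
    r=eyes.read_camera(c); d[c]=r
    cv2.imwrite(f"pics/{c}{n}.png",r["color"][:,:,::-1])
pickle.dump((s,d),open(f"l{n}.pkl","wb")); print(s["t"],s["tcp_pos"],s["ee_rot"].round(4).tolist(),s["wrist_force"],s["grip_width"],s["joints"].round(2))
E
python3 look.py 1 wrist
```

```text
2.475 [ 0.58750972 -0.10031334  0.26070651] [[0.9719, -0.0003, 0.2355], [-0.2355, -0.0014, 0.9719], [-0.0, -1.0, -0.0014]] [ 0.28583955  0.51483299 -0.0581062 ] 0.08789302570032846 [ 0.35  0.65 -0.45  1.62  0.33  0.95 -0.46]
```

View pics/wrist1.png

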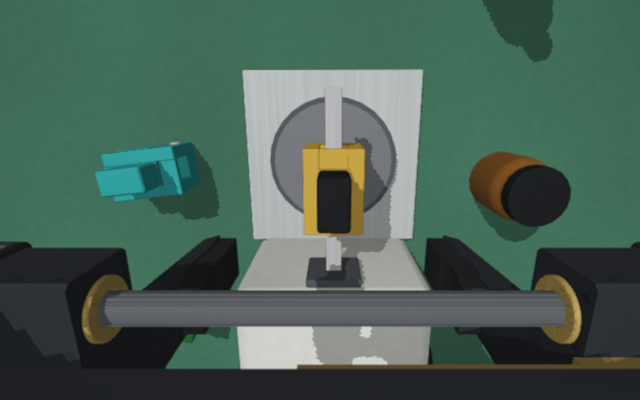

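The wrist view shows the gold carriage with its fin top at about (334,201) px. The bar's open end is at (333,88), and the bar is vertical in the picture.

```bash
python3 - <<'E'
from h import *
import cv2
s,d=pickle.load(open("l1.pkl","rb")); W=d["wrist"]
im=W["color"]
c=cv2.resize(im[70:300,230:430],None,fx=3,fy=3,interpolation=cv2.INTER_CUBIC)[:,:,::-1]; cv2.imwrite("pics/c1.png",c)
dk=(im.astype(int).sum(2)<120)[150:240,300:370]; 
n,l,st,ce=cv2.connectedComponentsWithStats(dk.astype(np.uint8)); print(st[1:]+[300,150,0,0,0],ce[1:]+[300,150])
R=s["ee_rot"]
for nm,u,z in (("tip",(333.5,87.5),.122),("fintop BR..",(317,171),.168),("",(350.5,171),.168),("",(350.5,233),.168),("",(317,233),.168),("ctr",(334,201),.168),("platefrontL",(243,70),.0094),("platefrontR",(422.5,70),.0094)):
    w=ray(W,u,z); print(nm,w.round(4),"tool",(R.T@(w-s["tcp_pos"])*1000).round(1))
E
```

```text
[[ 318  171   33   62 1993]] [[333.86302057 201.48469644]]
tip [ 0.6096 -0.0191  0.122 ] tool [  2.4 138.6  84.3]
fintop BR.. [ 0.584  -0.0739  0.168 ] tool [-9.6 92.7 25. ]
 [ 0.6073 -0.0795  0.168 ] tool [14.3 92.7 25. ]
 [ 0.5969 -0.1256  0.168 ] tool [ 15.1  92.7 -22.2]
 [ 0.5724 -0.1197  0.168 ] tool [-10.1  92.7 -22.2]
ctr [ 0.5906 -0.0984  0.168 ] tool [ 2.6 92.7  2.7]
platefrontL [0.5191 0.0282 0.0094] tool [-96.8 251.2 109.1]
platefrontR [ 0.7117 -0.0184  0.0094] tool [101.4 251.2 109.2]
```

View pics/c1.png

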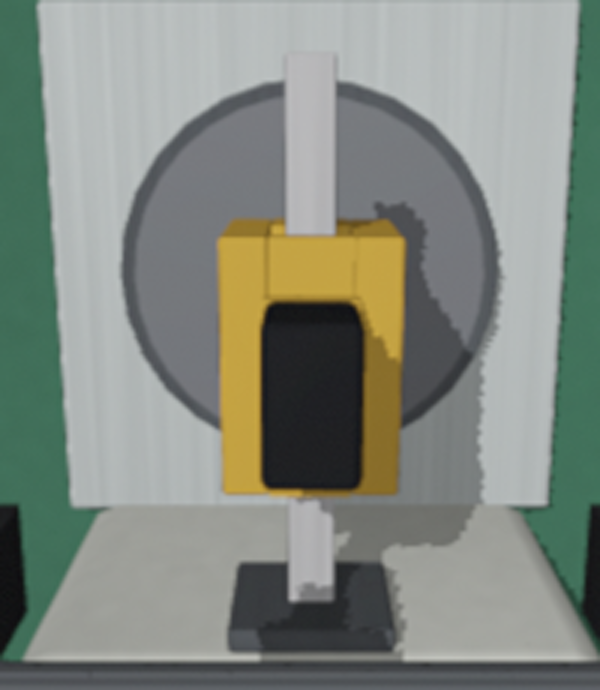

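>>> step_arm(deltas=[{"dx":2.5,"dy":60,"dz":1.5,"ax":0,"ay":0,"az":0},{"dx":2.5,"dy":105,"dz":1.5,"ax":0,"ay":0,"az":0},{"dx":2.5,"dy":125,"dz":1.5,"ax":0,"ay":0,"az":0},{"dx":2.5,"dy":125,"dz":1.5,"ax":0,"ay":0,"az":0},{"dx":2.5,"dy":125,"dz":1.5,"ax":0,"ay":0,"az":0}])

```text
t: 3.15
tcp_pos: [0.5906, -0.1018, 0.1371]
ee_rot: [[0.971, 0.002, 0.239], [-0.239, -0.002, 0.971], [0.002, -1.0, -0.002]]
wrist_force: [-0.1, 0.4, -0.0]
grip_width: 0.0879
```

>>> step_arm(deltas=[{"dx":0,"dy":0,"dz":0,"ax":0,"ay":0,"az":0},{"dx":0,"dy":0,"dz":0,"ax":0,"ay":0,"az":0},{"dx":0,"dy":0,"dz":0,"ax":0,"ay":0,"az":0},{"dx":0,"dy":0,"dz":0,"ax":0,"ay":0,"az":0},{"dx":0,"dy":0,"dz":0,"ax":0,"ay":0,"az":0},{"dx":0,"dy":0,"dz":0,"ax":0,"ay":0,"az":0}], hand=0, force=35)

```text
t: 3.9
tcp_pos: [0.5905, -0.1017, 0.1371]
ee_rot: [[0.971, 0.002, 0.239], [-0.239, -0.002, 0.971], [0.002, -1.0, -0.002]]
wrist_force: [0.0, 0.2, 0.1]
grip_width: 0.0302
```

```bash
python3 look.py 2 scene wrist; python3 -c "
import cv2
a=cv2.imread('pics/scene2.png')[90:260,200:380];cv2.imwrite('pics/c2.png',cv2.resize(a,None,fx=3,fy=3,interpolation=2))"
```

```text
3.9 [ 0.59054874 -0.10172181  0.13708958] [[0.9711, 0.0017, 0.2387], [-0.2387, -0.0023, 0.9711], [0.0022, -1.0, -0.0019]] [0.04216639 0.16361258 0.08010633] 0.03017247561147642 [ 0.3   0.81 -0.38  1.73  0.44  0.69 -0.55]
```

View pics/c2.png

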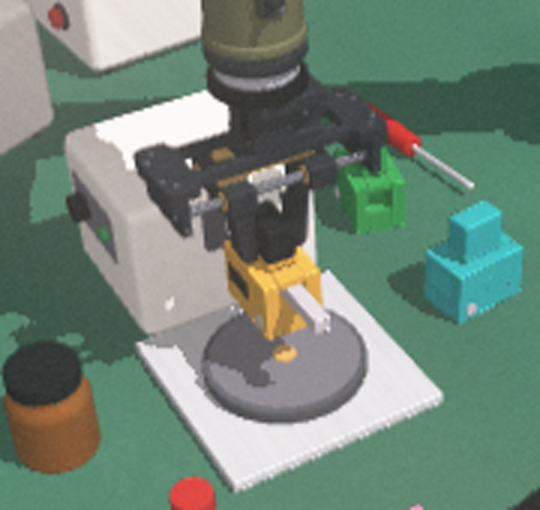

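View pics/wrist2.png

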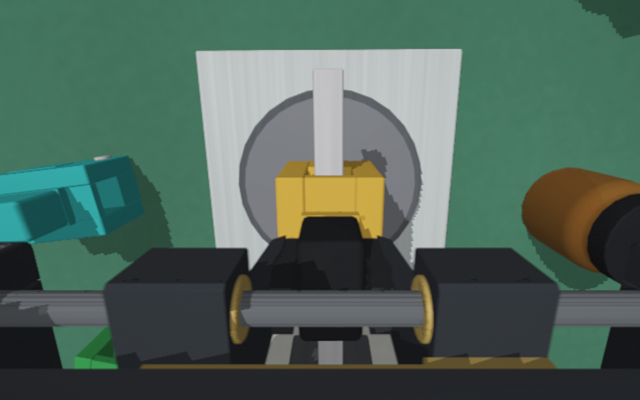

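>>> step_arm(deltas=[{"dx":0,"dy":0,"dz":0,"ax":0,"ay":0,"az":0},{"dx":0,"dy":0,"dz":0,"ax":0,"ay":0,"az":0},{"dx":0,"dy":0,"dz":0,"ax":0,"ay":0,"az":0}])

```text
t: 4.38
tcp_pos: [0.5898, -0.1016, 0.1371]
ee_rot: [[0.971, 0.0, 0.239], [-0.239, -0.002, 0.971], [0.001, -1.0, -0.002]]
wrist_force: [-1.4, 0.2, 0.6]
grip_width: 0.0258
```

>>> step_arm(deltas=[{"dx":0,"dy":-3,"dz":0,"ax":0,"ay":0,"az":0},{"dx":0,"dy":-5,"dz":0,"ax":0,"ay":0,"az":0},{"dx":0,"dy":-5,"dz":0,"ax":0,"ay":0,"az":0}])

```text
t: 4.75
tcp_pos: [0.5897, -0.1017, 0.1419]
ee_rot: [[0.971, -0.0, 0.239], [-0.239, -0.002, 0.971], [0.0, -1.0, -0.002]]
wrist_force: [0.2, 0.4, -5.2]
grip_width: 0.0256
```

```bash
python3 look.py 3 wrist;python3 -c "
import cv2
a=cv2.imread('pics/wrist3.png')[40:260,180:480];cv2.imwrite('pics/c3.png',cv2.resize(a,None,fx=2.6,fy=2.6,interpolation=2))"
```

```text
4.75 [ 0.58972052 -0.10168305  0.14190933] [[0.9711, -0.0001, 0.2388], [-0.2388, -0.0023, 0.9711], [0.0004, -1.0, -0.0023]] [ 0.21618024  0.39747212 -5.21597261] 0.02555514894598602 [ 0.31  0.8  -0.38  1.73  0.43  0.7  -0.54]
```

View pics/c3.png

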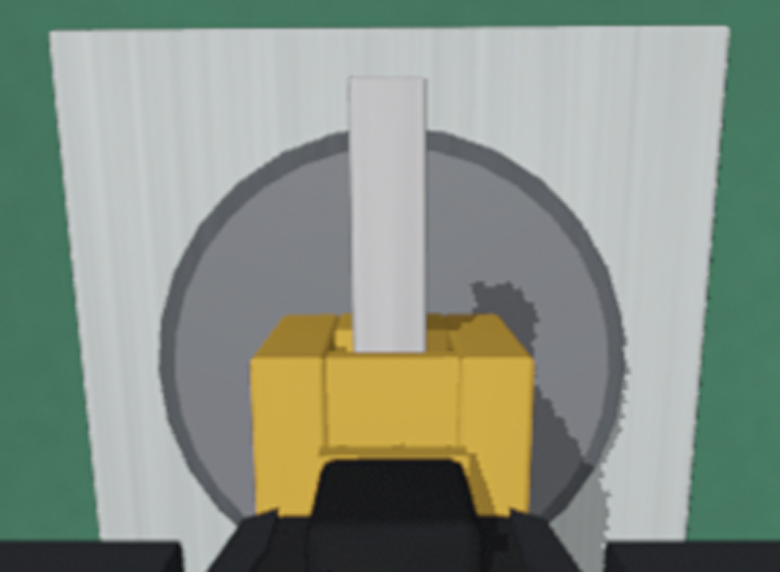

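The force shows the weight (5.2 N) and the carriage is lifted, with the bar centred in the bore. I'll slide it out now.

>>> step_arm(deltas=[{"dx":0,"dy":0,"dz":12,"ax":0,"ay":0,"az":0},{"dx":0,"dy":0,"dz":35,"ax":0,"ay":0,"az":0},{"dx":0,"dy":0,"dz":60,"ax":0,"ay":0,"az":0},{"dx":0,"dy":0,"dz":85,"ax":0,"ay":0,"az":0}])

```text
t: 5.3
tcp_pos: [0.6102, -0.017, 0.1416]
ee_rot: [[0.971, -0.0, 0.238], [-0.238, -0.001, 0.971], [0.0, -1.0, -0.001]]
wrist_force: [0.1, 0.0, -4.5]
grip_width: 0.0258
```

>>> step_arm(deltas=[{"dx":0,"dy":0,"dz":25,"ax":0,"ay":0,"az":0},{"dx":0,"dy":0,"dz":50,"ax":0,"ay":0,"az":0},{"dx":0,"dy":0,"dz":72,"ax":0,"ay":0,"az":0},{"dx":0,"dy":0,"dz":80,"ax":0,"ay":0,"az":0},{"dx":0,"dy":0,"dz":80,"ax":0,"ay":0,"az":0}])

```text
t: 5.92
tcp_pos: [0.6292, 0.061, 0.1414]
ee_rot: [[0.971, -0.0, 0.237], [-0.237, -0.002, 0.971], [0.0, -1.0, -0.002]]
wrist_force: [0.2, -1.0, -4.6]
grip_width: 0.0258
```

```bash
python3 look.py 4 wrist scene;python3 -c "
import cv2
a=cv2.imread('pics/scene4.png')[90:330,200:500];cv2.imwrite('pics/c4.png',cv2.resize(a,None,fx=2.5,fy=2.5,interpolation=2))"
```

```text
5.925 [0.62916146 0.06099029 0.14142691] [[0.9715, -0.0004, 0.2372], [-0.2372, -0.0017, 0.9715], [0.0, -1.0, -0.0017]] [ 0.23906915 -0.97611812 -4.6183219 ] 0.02582377528644698 [ 0.02  0.83 -0.36  1.62  0.39  0.76 -0.75]
```

View pics/c4.png

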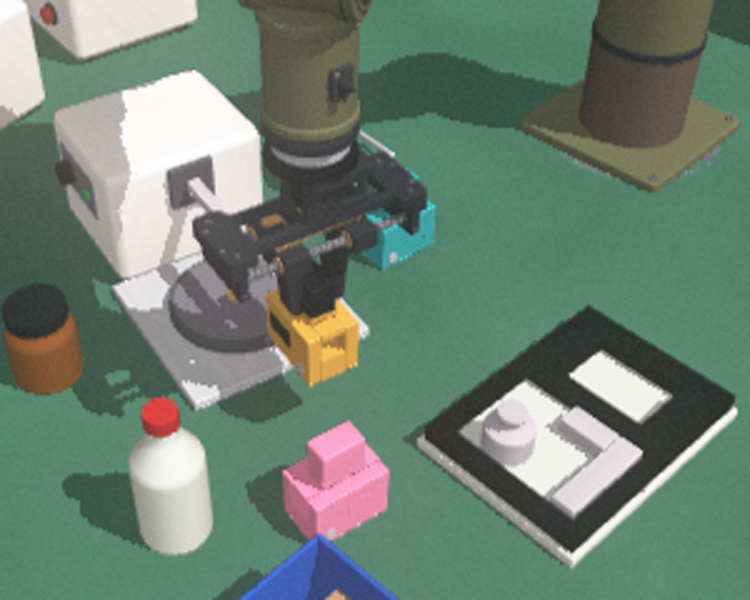

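View pics/wrist4.png

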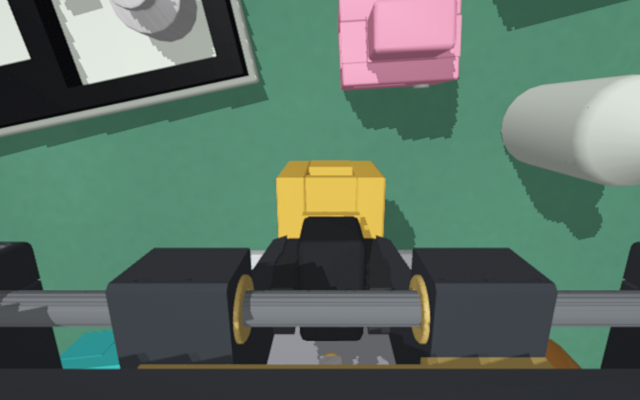

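```bash
python3 - <<'E'
from h import *
for n,us in (("1",[(302.5,149),(365,149),(304,234.5),(363,234.5)]),("4",[(276.5,178.5),(385.5,178.5)])):
    s,d=pickle.load(open(f"l{n}.pkl","rb")); W=d["wrist"]; R=s["ee_rot"]
    z=.128 if n=="1" else s["tcp_pos"][2]-.0091
    for u in us: w=ray(W,u,z); print(n,(R.T@(w-s["tcp_pos"])*1000).round(1))
s,d=pickle.load(open("l4.pkl","rb")); R=s["ee_rot"]
# target: carriage center at pocket
p=np.array([.4135,.257]); yaw=-.035
print("yaw tool now",np.arctan2(R[1,0],R[0,0]))
e=np.r_[p,s["tcp_pos"][2]]-s["tcp_pos"]; print((R.T@e*1000).round(1))
E
```

```text
1 [-23.  132.7  36. ]
1 [ 28.3 132.7  36. ]
1 [-23.3 132.8 -38.9]
1 [ 28.6 132.8 -38.8]
4 [-25.1   9.   36.6]
4 [25.7  9.  36.6]
yaw tool now -0.23950166035979442
[-2.560e+02 -2.000e-01  1.393e+02]
```

>>> step_arm(deltas=[{"dx":-15,"dy":-25,"dz":10,"ax":0,"ay":-2,"az":0},{"dx":-55,"dy":-25,"dz":30,"ax":0,"ay":-5,"az":0},{"dx":-105,"dy":-25,"dz":57,"ax":0,"ay":-8,"az":0},{"dx":-155,"dy":-25,"dz":85,"ax":0,"ay":-11.7,"az":0},{"dx":-205,"dy":-25,"dz":112,"ax":0,"ay":-11.7,"az":0},{"dx":-240,"dy":-25,"dz":131,"ax":0,"ay":-11.7,"az":0},{"dx":-256,"dy":-25,"dz":140,"ax":0,"ay":-11.7,"az":0},{"dx":-256,"dy":-25,"dz":140,"ax":0,"ay":-11.7,"az":0}])

```text
t: 7.02
tcp_pos: [0.4136, 0.2566, 0.1663]
ee_rot: [[0.999, -0.0, 0.036], [-0.036, -0.003, 0.999], [-0.0, -1.0, -0.003]]
wrist_force: [0.6, -0.6, -3.7]
grip_width: 0.0256
```

```bash
python3 look.py 5 wrist top scene;python3 -c "
import cv2
a=cv2.imread('pics/scene5.png')[150:350,320:540];cv2.imwrite('pics/c5.png',cv2.resize(a,None,fx=3,fy=3,interpolation=2))"
```

```text
7.025 [0.41362496 0.25663272 0.16629609] [[0.9994, -0.0004, 0.0357], [-0.0357, -0.0029, 0.9994], [-0.0003, -1.0, -0.0029]] [ 0.57883995 -0.59415543 -3.66956033] 0.02556291260665859 [-0.43  0.65 -0.35  2.04  0.42  0.53 -1.12]
```

View pics/c5.png

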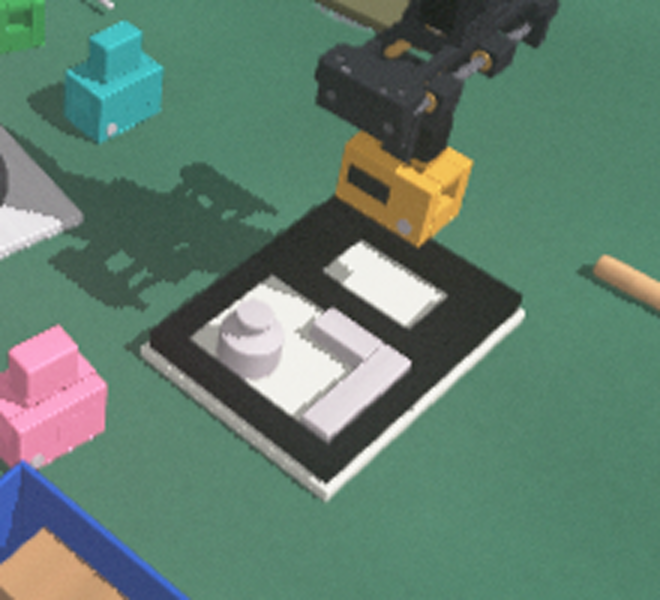

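View pics/wrist5.png

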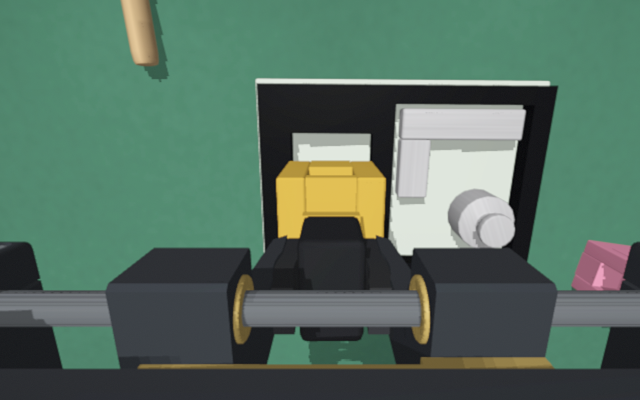

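View pics/top5.png

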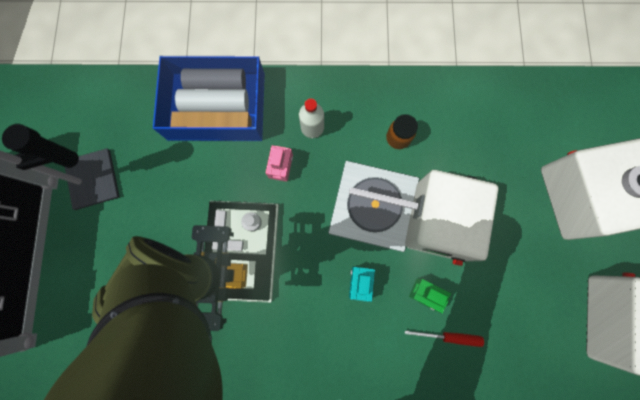

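```bash
python3 - <<'E'
from h import *
import cv2
s,d=pickle.load(open("l5.pkl","rb")); W=d["wrist"]; R=s["ee_rot"]
c=cv2.resize(W["color"][70:190,250:430],None,fx=4,fy=4,interpolation=cv2.INTER_CUBIC)[:,:,::-1]; cv2.imwrite("pics/c5w.png",c)
for u in [(292.5,133),(370.5,133)]:
    print((R.T@(ray(W,u,.012)-s["tcp_pos"])*1000).round(1))
M=[[.034,.046,.012],[-.034,.046,.012]]
print(proj(W,pose([.4135,.257,-.035],M)))
print(proj(W,pose([.4135,.257,-.035],[[-.034,.046,.03],[.034,.046,.03]])))
E
```

```text
[-33.1 154.2  47.3]
[ 35.1 154.2  47.4]
[[369.11059509 133.61957717]
 [291.32072124 133.63983977]]
[[288.82544287 135.27542738]
 [371.49457431 135.25401117]]
```

View pics/c5w.png

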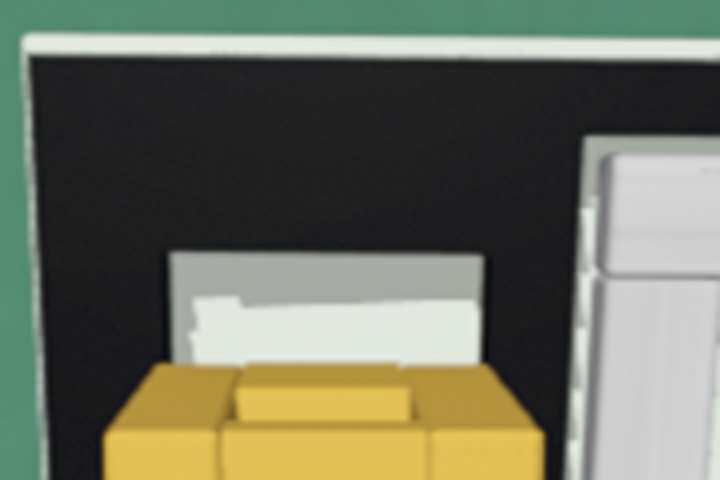

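>>> step_arm(deltas=[{"dx":0.8,"dy":15,"dz":2,"ax":0,"ay":0,"az":0},{"dx":0.8,"dy":35,"dz":2,"ax":0,"ay":0,"az":0},{"dx":0.8,"dy":55,"dz":2,"ax":0,"ay":0,"az":0},{"dx":0.8,"dy":68,"dz":2,"ax":0,"ay":0,"az":0},{"dx":0.8,"dy":76,"dz":2,"ax":0,"ay":0,"az":0},{"dx":0.8,"dy":82,"dz":2,"ax":0,"ay":0,"az":0},{"dx":0.8,"dy":85,"dz":2,"ax":0,"ay":0,"az":0},{"dx":0.8,"dy":85,"dz":2,"ax":0,"ay":0,"az":0}])

```text
t: 8.18
tcp_pos: [0.4164, 0.2563, 0.0811]
ee_rot: [[0.999, 0.0, 0.041], [-0.041, -0.004, 0.999], [0.001, -1.0, -0.004]]
wrist_force: [0.1, -0.4, -5.2]
grip_width: 0.0259
```

```bash
python3 look.py 6 wrist scene;python3 -c "
import cv2
a=cv2.imread('pics/scene6.png')[150:350,320:540];cv2.imwrite('pics/c6.png',cv2.resize(a,None,fx=3,fy=3,interpolation=2))"
```

```text
8.175 [0.41644159 0.25631598 0.08106654] [[0.9992, 0.0005, 0.0406], [-0.0406, -0.0039, 0.9992], [0.0006, -1.0, -0.0039]] [ 0.05281097 -0.38894223 -5.23280553] 0.025904336491295345 [-0.52  0.8  -0.21  2.09  0.53  0.31 -1.21]
```

View pics/c6.png

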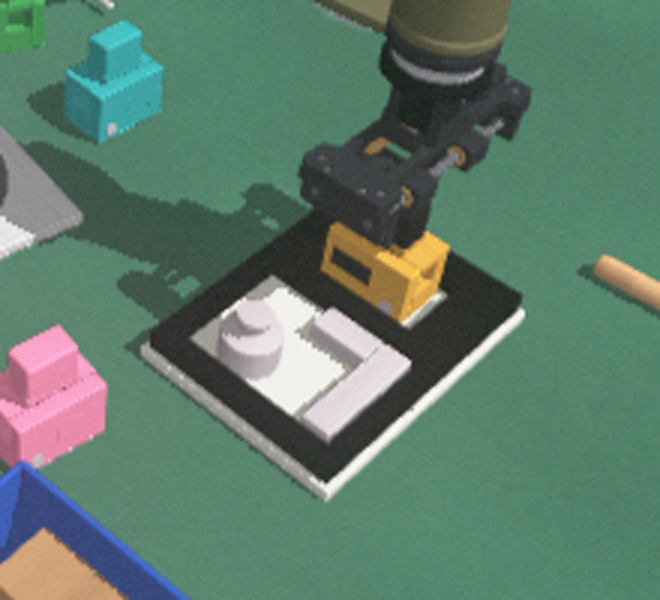

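>>> step_arm(deltas=[{"dx":-2,"dy":0,"dz":2.2,"ax":0,"ay":0,"az":0},{"dx":-2,"dy":2,"dz":2.2,"ax":0,"ay":0,"az":0},{"dx":-2,"dy":4,"dz":2.2,"ax":0,"ay":0,"az":0},{"dx":-2,"dy":5,"dz":2.2,"ax":0,"ay":0,"az":0},{"dx":-2,"dy":5,"dz":2.2,"ax":0,"ay":0,"az":0}])

```text
t: 8.9
tcp_pos: [0.4146, 0.2585, 0.0761]
ee_rot: [[0.999, 0.001, 0.041], [-0.041, -0.004, 0.999], [0.001, -1.0, -0.004]]
wrist_force: [1.0, -0.0, -4.1]
grip_width: 0.0261
```

>>> step_arm(deltas=[{"dx":0,"dy":0.6,"dz":0,"ax":0,"ay":0,"az":0},{"dx":0,"dy":1.2,"dz":0,"ax":0,"ay":0,"az":0},{"dx":0,"dy":1.2,"dz":0,"ax":0,"ay":0,"az":0}])

```text
t: 9.28
tcp_pos: [0.4146, 0.2585, 0.0751]
ee_rot: [[0.999, 0.001, 0.041], [-0.041, -0.004, 0.999], [0.001, -1.0, -0.004]]
wrist_force: [-0.3, 0.2, -0.7]
grip_width: 0.0259
```

The weight has transferred to the floor, at the predicted height. I'll open the fingers.

>>> step_arm(deltas=[{"dx":0,"dy":0,"dz":0,"ax":0,"ay":0,"az":0},{"dx":0,"dy":0,"dz":0,"ax":0,"ay":0,"az":0},{"dx":0,"dy":0,"dz":0,"ax":0,"ay":0,"az":0},{"dx":0,"dy":0,"dz":0,"ax":0,"ay":0,"az":0}], hand=0.6)

```text
t: 9.78
tcp_pos: [0.4147, 0.2586, 0.0752]
ee_rot: [[0.999, 0.001, 0.041], [-0.041, -0.004, 0.999], [0.001, -1.0, -0.004]]
wrist_force: [-0.9, -0.0, 0.3]
grip_width: 0.053
```

```bash
python3 look.py 7 wrist scene;python3 -c "
import cv2
a=cv2.imread('pics/scene7.png')[150:350,320:540];cv2.imwrite('pics/c7.png',cv2.resize(a,None,fx=3,fy=3,interpolation=2))"
```

```text
9.775 [0.4146834  0.25855827 0.075189  ] [[0.9992, 0.0009, 0.0407], [-0.0407, -0.0038, 0.9992], [0.0011, -1.0, -0.0038]] [-0.94397723 -0.04368918  0.28627   ] 0.05304192564848872 [-0.53  0.81 -0.2   2.09  0.53  0.29 -1.22]
```

View pics/c7.png

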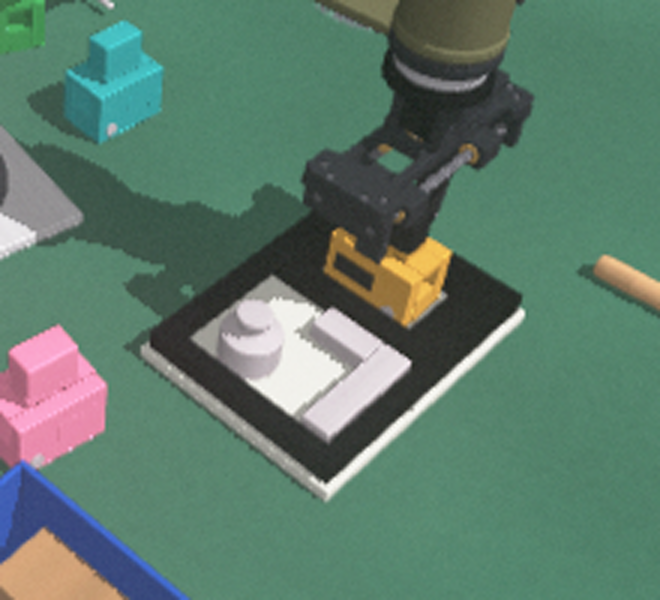

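The carriage sits in the pocket and has been let go. I'll retreat straight up.

>>> step_arm(deltas=[{"dx":0,"dy":-15,"dz":0,"ax":0,"ay":0,"az":0},{"dx":0,"dy":-45,"dz":0,"ax":0,"ay":0,"az":0},{"dx":0,"dy":-90,"dz":0,"ax":0,"ay":0,"az":0},{"dx":0,"dy":-130,"dz":0,"ax":0,"ay":0,"az":0},{"dx":0,"dy":-150,"dz":-40,"ax":0,"ay":0,"az":0},{"dx":0,"dy":-150,"dz":-80,"ax":0,"ay":0,"az":0},{"dx":0,"dy":-150,"dz":-80,"ax":0,"ay":0,"az":0}])

```text
t: 10.75
tcp_pos: [0.4109, 0.1754, 0.2255]
ee_rot: [[0.999, -0.0, 0.046], [-0.046, -0.007, 0.999], [0.0, -1.0, -0.007]]
wrist_force: [0.1, 0.0, 0.3]
grip_width: 0.0525
```

```bash
python3 look.py 8 wrist scene top;python3 -c "
import cv2
a=cv2.imread('pics/scene8.png')[190:330,350:510];cv2.imwrite('pics/c8.png',cv2.resize(a,None,fx=4,fy=4,interpolation=2))"
```

```text
10.75 [0.41089473 0.17541484 0.22548618] [[0.999, -0.0, 0.0458], [-0.0458, -0.007, 0.9989], [0.0003, -1.0, -0.007]] [0.08844278 0.0346421  0.32871661] 0.05254535400357298 [-0.22  0.51 -0.43  2.09  0.37  0.62 -0.96]
```

View pics/c8.png

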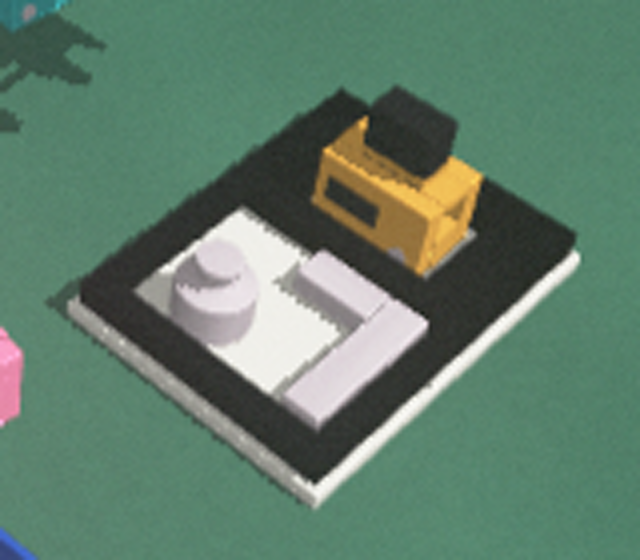

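View pics/wrist8.png

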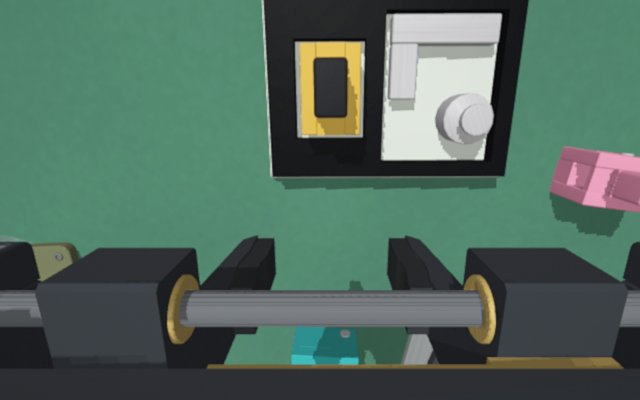

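```bash
python3 - <<'E'
from h import *
s,d=pickle.load(open("l8.pkl","rb")); W,S,T=d["wrist"],d["scene"],d["top"]
import cv2
cv2.imwrite("pics/c8w.png",cv2.resize(W["color"][20:190,260:520],None,fx=3,fy=3,interpolation=2)[:,:,::-1])
p=[.4135,.257,-.035]
print("fin ctr", ray(W,(331,87.5),.106), )
for z,l in((.066,[[.026,.038],[-.026,.038],[-.026,-.038],[.026,-.038]]),(.106,[[.013,.022],[-.013,.022],[-.013,-.022],[.013,-.022]])):
    P=[[a,b,z] for a,b in l]; print("W",proj(W,pose(p,P)).round(0).tolist(),"S*4",((proj(S,pose(p,P))-[350,190])*4).round(0).tolist())
E
```

```text
fin ctr [0.41522646 0.25756338 0.106     ]
W [[360.0, 42.0], [297.0, 43.0], [300.0, 136.0], [359.0, 135.0]] S*4 [[431.0, 218.0], [484.0, 173.0], [375.0, 106.0], [321.0, 148.0]]
W [[346.0, 56.0], [310.0, 57.0], [312.0, 119.0], [346.0, 119.0]] S*4 [[434.0, 141.0], [461.0, 119.0], [396.0, 80.0], [369.0, 101.0]]
```

View pics/c8w.png

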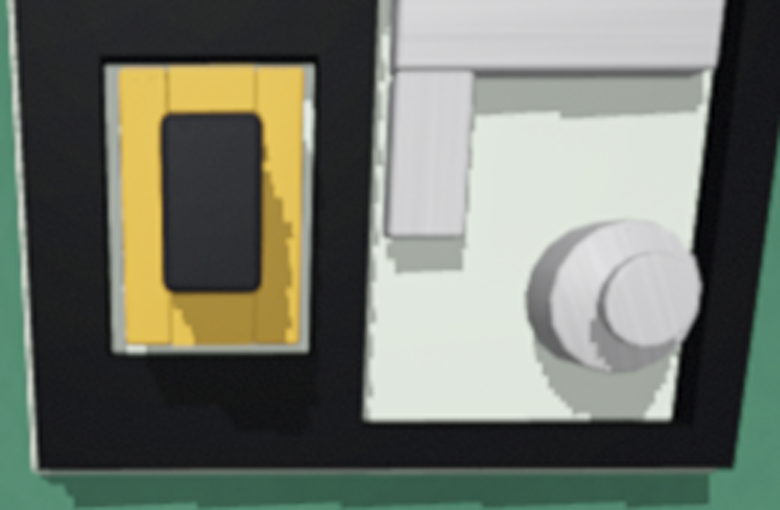

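View pics/top8.png

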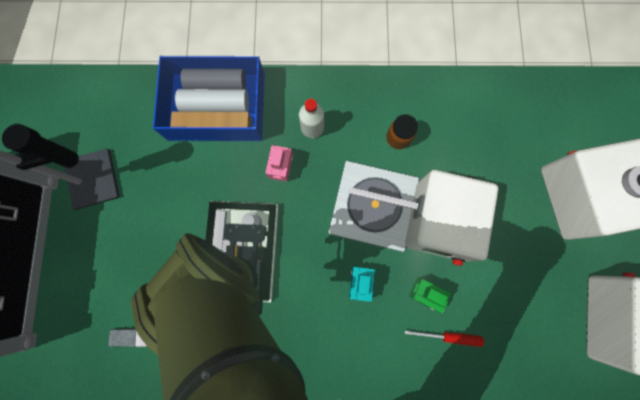

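The gold carriage stands squarely in the pocket, with its fin at about (331,88) px in the wrist view, within 2 mm of centre. The scene projections match too. The weight, bottle and jar are where they were, and the gripper is clear.

```bash
python3 -c "
from rig import finish_job
print(finish_job())"
```

```text
the job is handed in; nothing more can be done
None
```

The gold carriage is off the bar and standing in the empty foam pocket, released. I handed the job in at about 10.8 s. I pinched it by the fin, lifted it about 5 mm to centre the bore on the bar, and slid it straight off the open end. I then lowered it until the pocket floor took its weight, opened the fingers and backed the arm away.

**Last checks:**
- **Position:** the fin centre is within about 2 mm of the pocket centre, measured with the wrist camera.
- **Seating:** the carriage looks upright, with its long side along the pocket's. It touched down at the predicted height, and the vertical wrist force dropped from about 5 N to under 1 N.
- **Other objects:** the weight, bottle and jar look unmoved in the pictures. I compared these by eye and did not measure them.
- **Robot:** the gripper is clear, about 0.15 m above the release height, and the wrist force reads about 0.3 N.

**Disagreements:**
- The wrist and room cameras put the pocket 1–2 mm apart.
- My hand-picked tray corners did not fit the stated tray size well, so I located the pocket from its own edges instead.
- The trained networks reported the green, pink and turquoise look-alikes as carriages too. I picked the gold one by its colour and its place on the bar.

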